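Draw the blind plug from the dry-block heater with the puller rod

ROBOT

A 6-joint arm with a two-finger parallel gripper is mounted at the origin on a cart in front of the work surface, level with it; the furniture and walls round the work are solid. World frame = base frame: x ahead of the robot, y to its left, z up, the work surface at z = 0. Lengths are in mm, angles in rad, forces in N, time in s.
With the tool pointing down it reaches from about 400 to 925 mm from the base axis. Payload 12.5 kg.
Tool frame: the origin (TCP) lies at the centre of the arm's flange, where the gripper is bolted on; the fingertips stand 190 mm ahead of it and the grasp point (between the pads) lies 171 mm ahead of it; x points along the fingers, z is the direction in which the jaws open and shut, and the axes are right-handed (so a half turn about x gives the same grasp; the last joint's range is limited). The gripper opens to 95 mm and grips with 3 to 60 N. Pads are 20 mm wide; open, the fingers measure 119 mm over their backs; the gripper's body (75 mm by 180 mm) begins 59 mm behind the grasp point.
Start: joints at [-1.33, 0.491, 1.559, -0, 1.092, -0.106], TCP at [212.45, -587.784, 404.761] pointing down, gripper open.
Joint ranges: [-3.1, 3.1], [-0.84, 2.19], [0.05, 2.79], [-1.13, 4.28], [0.06, 2.93], [-2.69, 2.69]. Speed limits (rad/s): [2.22, 2.22, 2.79, 3.14, 3.14, 3.14].

INTERFACE

Orientations are given as a 3x3 rotation matrix whose columns are the frame's x, y, z axes.
In Python, from cell import readout, get_image, camera_info, job_done, models gives the robot as it stands. The module is installed in compiled form; this text tells all that it offers.
- The arm moves only by the shell command python3 -m inch 'ROWS' [FORCE]. ROWS is a JSON object of lists of equal length, an entry for each row: "rotation": the turn, a rotation vector about the tool's x, y, z in rad, a list of three; "slide": the shift along the tool's x, y, z in mm, a list of three; "fingers": the closure in counts, from 0 (fully open) to 255 (shut). In form: {"rotation": [[rx, ry, rz], ...], "slide": [[dx, dy, dz], ...], "fingers": [fingers, ...]}. A call has 1 to 12 rows; each row shifts and turns the pose as measured when the row begins, along the tool's axes as they then stand; what a row does not reach is not made up. A row lasts 1/8 s, in which the tool goes at most 62.5 mm and 10.7 degrees, less where a joint would pass 70% of its speed; a pose out of reach is approached as far as the arm can. A call is refused whole if a number of a shift passes 62.5 or a number of a turn 0.188, either way. A call with a gripper value outside its range is refused whole. The fingers move at their own pace and stop on an object; FORCE is the grip in N (left out, the last holds). Time passes only in rows, so rows that do not move let the fingers close. It gives the time, the measured TCP pose, the force and the opening at its end, in the units of the state.
- readout.observe(): the state, without advancing time (a new reading comes with each control period).
- get_image(name): name is "side" or "top"; returns the picture (420x560x3 uint8, red, green, blue); there is no depth.
- camera_info(name): a dict with "camera_matrix" (3x3 intrinsics, pixels), "dist" ([k1, k2, p1, p2, k3] as OpenCV has them; the pictures are not rectified), "origin" and "rotation" of the camera in the world. Camera axes: x right, y up, looking along -z (the intrinsics and any distortion apply to the point x, -y, -z); pixel columns grow to the right and rows downward; lengths in mm; the calibration is good to about 2 mm. A picture is of the moment at which its call begins. camera_info takes no time and is no camera call.
- job_done(): hands the job in, once; it reports no verdict.
Trained networks look in the newest picture that a camera, given by its name, has taken for a name from the list of things; names that differ only in an ending like _2 or _b are one class to them, and where a whole thing is asked for, a point or a joint stands for the part that bears it (a point fixed in the world has none). Each returns a list of dicts, best first, with "confidence" (0 to 1); they miss things now and then, are a little off and sometimes report something else, mostly with a low value. They report only what shows in the picture. A call takes as long as a camera call. They do not tell look-alikes from the thing itself.
- models.search_frame(name, camera): "bbox" ([centre column, centre row, width, height] in pixels, round what is visible of it).
- models.landmark_of(name, camera): "at" ([column, row] in pixels: a listed point, or the origin of a listed thing).
The state is a dict: "t": time; "q": joint angles; "joint_velocities": joint speeds; "joint_torque": joint torques, N m; "position": TCP position; "orientation": TCP orientation; "contact_force": force on the tool from outside, world axes, zero at the start; "ft_torque": the same for the moment, N m; "opening": finger opening in mm.
Only numpy, scipy, OpenCV 4.12 (cv2) and the standard library are available. Lean on these libraries where they do the work, as an engineer would, in place of code of your own. Each camera call takes 0.05 s, during which the arm holds its last target.

TASK

A square blind plug is held fast in the well of the dry-block heater. Lift the puller rod from its stand, put its nose into the plug's hole, feel for the place where its two lugs drop into the slots, let it down fully, and turn it clockwise to the stop so that the lugs lock. Then draw the plug straight up out of the well with the rod, stand it gently upright, wholly on the dark flat plate to the left, and let go with the rod still locked in it; press and turn only lightly throughout, keep the gripper off the plug, and leave everything else where it is.

Things in the scene. Friction and masses are not known exactly. Their poses are not given: they have to be found in the camera images.
- rod_handle (a point): Loose puller rod, 78 mm long, 70 g, upright in its stand. This point: middle of its handle, a black bar 44 mm along x, 12 thick along y, 28 high; grip it from above across the thickness. z up along the rod, which is the same after a half turn. A disc 32 mm wide, 4 thick, underside 29 mm below this point, rests on the stand; the shank is 10 mm round.
- rod_lugs (a point): Middle of the cross bar formed by the rod's two lugs, on the rod's axis, 55.5 mm below the handle's middle: 20 mm long along x, 5 wide, 5 high. z up. Below it a nose, 10 mm wide tapering to 6, ends 8.5 mm below this point (64 mm below the handle's middle).
- stand_top (a point): Square grey stand of the rod, fixed, 60 x 60 x 45 mm; this point is the middle of its top, over its 25 mm round hole (41 mm deep). Raise the rod 40 mm or more to clear it.
- plug_base (a point): Middle of the underside of the steel blind plug, 40 x 40 mm, 44 high, 170 to 270 g; z up, x and y square to its sides. Loose, but held in the square well (42 x 42 mm, 45 deep) by a spring leaf that drags with some 3 to 15 N over the first 30 mm of lift. In the well its top lies 1 mm below the top of the heater's block.
- plug_mouth (a point): Middle of the plug's top, axes as the plug's. Here sits a round brass bush, 30 mm wide: a 5 mm thick lip flush with the plug's top, with an 11.2 mm central hole and two opposite slots for the lugs, 7.4 mm wide, reaching 11 mm from the middle. It was pressed in by eye: the line of the slots lies anywhere from 0.25 to 1.1 rad counter-clockwise (from above) of the plug's x; no measured pose tells it.
- plug_floor (a point): Middle of the floor of the plug's hole, 18.5 mm below its top. Lugs on the lip drop when turned over the slots (within about 0.1 rad). Fully down, the nose stands on this floor and the lugs have 2.5 mm of play below the lip; they then turn only clockwise seen from above, about 0.6 rad, to a hard stop, and are wholly under the lip. The bush cannot be turned by hand.
- heater: Dry-block heater, fixed: white housing 150 (x) x 120 (y) mm with an aluminium block 110 x 90 mm in its top, whose upper face is 87 mm above the worktop. Origin under the middle of the housing, on the worktop; x away from its front (control) face, z up. The square well's middle is 14 mm along x from it; four small tube wells lie on the front side.
- plate_top (a point): Dark flat plate on the worktop, fixed, 200 (x) x 165 (y) x 18 mm; this point is the middle of its top, z up.
- tape_roll: Bystander to be left alone: roll of paper tape lying flat, 62 wide, 19 high (mm). Origin at the middle of its underside.
- swab_pack: Bystander to be left alone: thin pack of swabs, 18 x 99 x 5 (mm). Origin at the middle of its underside.
- timer: Bystander to be left alone: small digital timer, 56 x 64 x 19 (mm). Origin at the middle of its underside.
- vial: Bystander to be left alone: glass vial with a white cap, 26 wide, 52 high (mm). Origin at the middle of its underside.
- petri: Bystander to be left alone: petri dish, 60 wide, 16 high (mm). Origin at the middle of its underside.
- bottle: Bystander to be left alone: brown reagent bottle, 46 wide, 88 high (mm). Origin at the middle of its underside.
Mind the look-alikes: they are no part of the job. What is shaped like the part that bears plug_base but purple or red is not meant. Leave any green look-alike of the part that bears rod_handle alone.

How it is judged (in metres and radians):
On the way, in this order (a step that is already met when the one before it is completed fails the run):
1. The rod's lugs are under the lip in the plug, the plug still in its well (z of rod_lugs in the frame of plug_mouth below -0.005 m and horizontal distance between rod_lugs and plug_mouth below 0.008 m and z of plug_base in the frame of heater below 0.046 m), for 0.2 s.
2. The plug hangs clear above the well on the rod (z of rod_lugs in the frame of plug_mouth below -0.005 m and horizontal distance between rod_lugs and plug_mouth below 0.008 m and z of plug_base in the frame of heater above 0.088 m), for 0.2 s.
At the end, for the whole second after the job is handed in: The plug stands upright (within 0.06 rad) and at rest on the plate, its middle within 80 mm (x) and 62 mm (y) of the plate's middle and its underside within 3 mm of the plate's top; the rod's lugs are still under the lip inside it (their middle 5 mm or more below the plug's top) (x of plug_base in the frame of plate_top between -0.08 and 0.08 m and y of plug_base in the frame of plate_top between -0.0625 and 0.0625 m and z of plug_base in the frame of plate_top between -0.003 and 0.003 m and angle between plug_base's own z axis and vertical below 0.06 rad and z of rod_lugs in the frame of plug_mouth below -0.005 m and horizontal distance between rod_lugs and plug_mouth below 0.008 m and linear speed of each of plug, rod below 0.02 m/s); the robot touches nothing.
It fails at once if The rod bears on the plug with more than 50 N in all (25 N a lug) (contact force between rod and plug above 50 N).
It fails at once if The rod is pressed on top of the plug, its lugs not yet in the slots, with more than 28 N (contact force between rod and plug above 28 N and z of rod_lugs in the frame of plug_mouth above 0 m).
It fails at once if The gripper touches the plug (contact force between the fingers and plug above 1 N).
It fails at once if The plug is tipped by more than 0.3 rad, or set down on the plate with more than 30 N (angle between plug_base's own z axis and vertical above 0.3 rad or contact force between plug and plate above 30 N).
It fails at once if A bystander is moved by more than 30 mm (distance of any of tape_roll, swab_pack, timer, vial, petri, bottle from where it was at the start of the episode above 0.03 m).
It also fails if it takes over 70 s, if anything falls off the work surface, if the arm or the gripper's body presses on something with over 40 N, if the wrist force passes 120 N, or if a joint passes its speed limit or range.

## Working session

There is one attempt and no reset: what is moved stays moved. The work goes in short steps, Python scripts to look and compute and a shell command to move; the robot and the scene stay as the last step left them, time stands still between calls to the robot, and variables do not carry over. Pictures are saved under pics/ and viewed, and the job is handed in when it is done.

```bash
mkdir -p pics
python3 - <<'E'
from cell import readout, get_image, camera_info, models
import cv2,json
print(readout.observe())
for c in("side","top"):
    im=get_image(c);cv2.imwrite(f"pics/{c}0.png",im[:,:,::-1]);print(c,camera_info(c))
    for n in ["rod_handle","rod_lugs","stand_top","plug_mouth","heater","plate_top"]:
        print(n,[( [round(v) for v in d['at']],round(d['confidence'],2)) for d in models.landmark_of(n,c)])
E
```

```text
{'t': 0.0, 'q': array([-1.32958056e+00,  4.91546387e-01,  1.55950119e+00,  5.51267305e-06,
        1.09168078e+00, -1.05628394e-01]), 'joint_velocities': array([-0.00067171,  0.00124654,  0.00111494,  0.00010285,  0.00034557,
       -0.00066465]), 'joint_torque': array([ 1.65268430e-03, -6.12645721e+01, -2.58181679e+01,  6.92602526e-02,
        4.82395291e-02, -1.26359155e-04]), 'position': array([ 212.4502797 , -587.73063813,  404.15199275]), 'orientation': array([[-2.66549546e-04,  9.40451045e-01,  3.39929052e-01],
       [ 1.10398826e-03,  3.39929133e-01, -9.40450406e-01],
       [-9.99999355e-01,  1.24601054e-04, -1.12885487e-03]]), 'contact_force': array([1.06039798, 0.02878419, 0.24007089]), 'ft_torque': array([-0.01437921,  0.0218825 , -0.03872168]), 'opening': 94.97416099357213}
side {'camera_matrix': array([[487.53062407,   0.        , 275.46928704],
       [  0.        , 487.53062407, 214.99875959],
       [  0.        ,   0.        ,   1.        ]]), 'dist': array([-0.04309448,  0.        ,  0.        ,  0.        ,  0.        ]), 'origin': array([    3.31470794, -1224.599
[... 524 characters left out ...]
95215],
       [  0.        ,   0.        ,   1.        ]]), 'dist': array([0.01175822, 0.        , 0.        , 0.        , 0.        ]), 'origin': array([3.73253557e+02, 3.17731451e-01, 1.14427472e+03]), 'rotation': array([[ 7.02177908e-03,  9.82243460e-01, -1.87479279e-01],
       [-9.99975290e-01,  6.96043586e-03, -9.85511415e-04],
       [ 3.36925353e-04,  1.87481566e-01,  9.82268064e-01]])}
rod_handle [([378, 247], 0.76), ([328, 281], 0.72)]
rod_lugs [([326, 282], 0.63), ([374, 249], 0.43)]
stand_top [([382, 252], 0.64), ([146, 174], 0.18)]
plug_mouth [([315, 198], 0.74), ([261, 209], 0.73), ([316, 235], 0.73), ([201, 159], 0.6)]
heater [([265, 222], 0.6)]
plate_top [([165, 252], 0.73)]
```

View pics/top0.png

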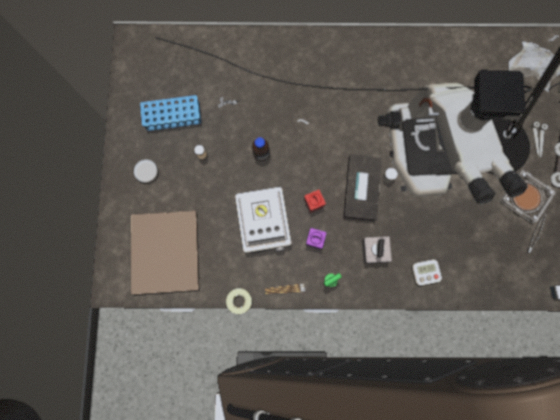

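View pics/side0.png

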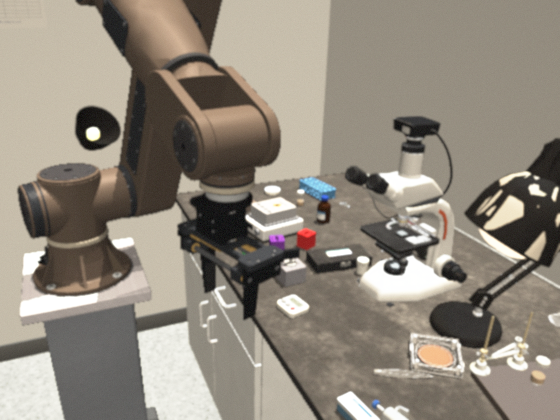

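Run:
```python
import cv2
a=cv2.imread('pics/top0.png')[130:310,190:420];cv2.imwrite('pics/top0c.png',cv2.resize(a,None,fx=3.4,fy=3.3,interpolation=cv2.INTER_CUBIC))
a=cv2.imread('pics/side0.png')[160:340,180:400];cv2.imwrite('pics/side0c.png',cv2.resize(a,None,fx=3.4,fy=3.3,interpolation=cv2.INTER_CUBIC))
```

```text
(no output)
```

View pics/top0c.png

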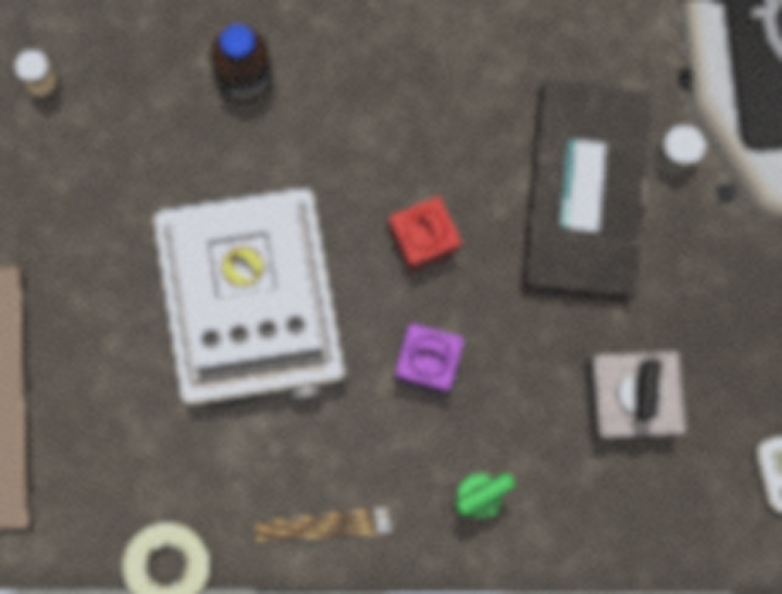

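View pics/side0c.png

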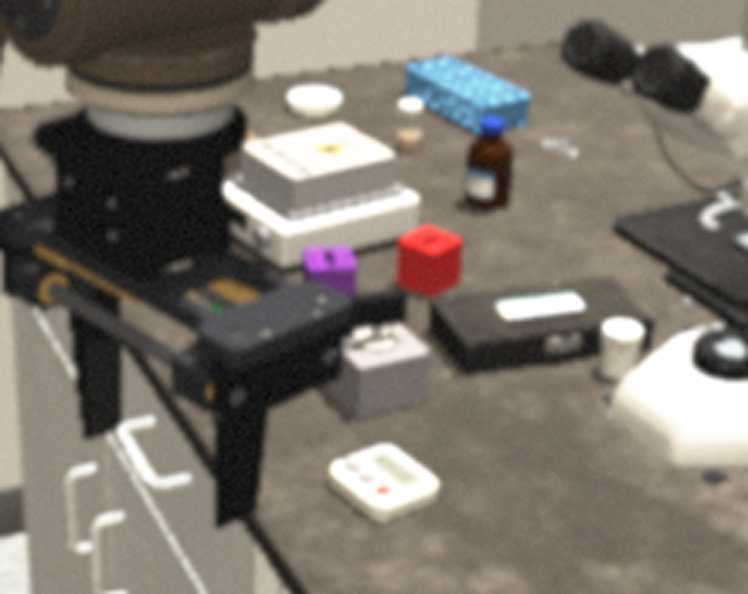

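Candidates seen in the top view: the black handle at (378,247), which stands in the grey stand, against the green look-alike at (328,281). For the plug there is the steel one in the heater at (261,209), with red at (315,199) and purple at (316,236). The black rod and the heater plug fit the description. Next is an enlarged crop to confirm this and measure.

```bash
cat > h.py <<'E'
import numpy as np,cv2
from cell import camera_info,get_image,models,readout
def pix2plane(c,uv,z):
    i=camera_info(c);p=cv2.undistortPoints(np.array(uv,float).reshape(-1,1,2),i['camera_matrix'],i['dist']).reshape(-1,2)
    d=np.c_[p[:,0],-p[:,1],-np.ones(len(p))]@i['rotation'].T
    o=i['origin'];return o+d*((z-o[2])/d[:,2])[:,None]
def proj(c,P):
    i=camera_info(c);q=(np.atleast_2d(P).astype(float)-i['origin'])@i['rotation']
    q=q*np.array([1,-1,-1]);return cv2.projectPoints(q.reshape(-1,1,3),np.zeros(3),np.zeros(3),i['camera_matrix'],i['dist'])[0].reshape(-1,2)
def avg(c,n):
    return np.mean([get_image(c).astype(float) for _ in range(n)],0).clip(0,255).astype(np.uint8)[:,:,::-1]
E
python3 - <<'E'
from h import *
a=avg('top',12);cv2.imwrite('pics/topavg.png',a)
def cr(x,y,r): return cv2.resize(a[y-r:y+r,x-r:x+r],(390,390),interpolation=cv2.INTER_CUBIC)
cv2.imwrite('pics/tc1.png',np.hstack([cr(262,212,15),cr(378,249,20)]))
cv2.imwrite('pics/tc2.png',np.hstack([cr(262,220,35),cr(165,252,48)]))
print(readout.observe()['t'])
E
```

```text
1.3
```

View pics/tc1.png

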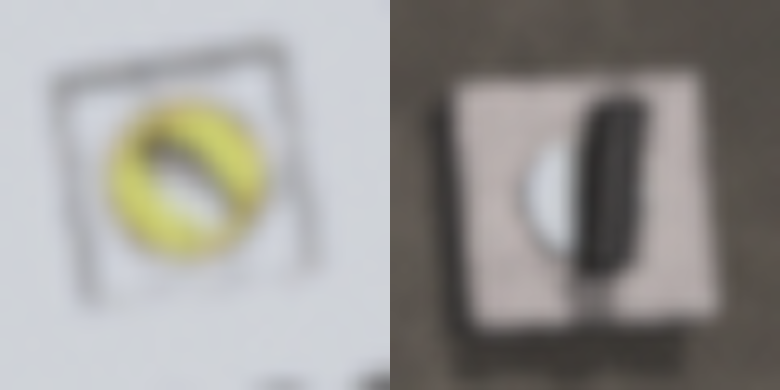

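View pics/tc2.png

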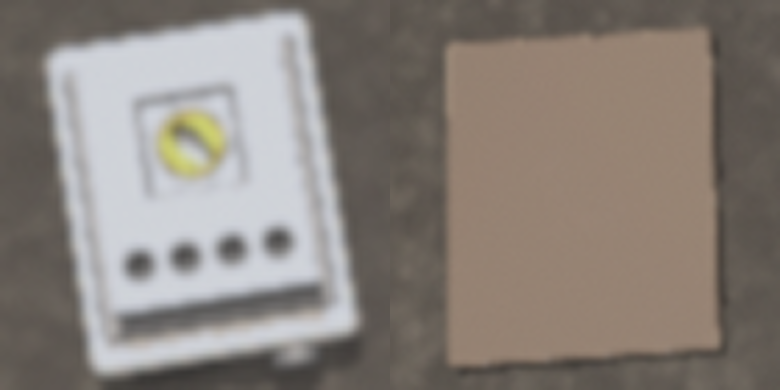

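The crop confirms it. The left panel shows the steel plug with the brass bush, slots running upper-left to lower-right at roughly (145,135)–(240,225). The right panel shows the black handle over the white disc on the grey stand. Next I fit the poses.

```bash
cat > fit.py <<'E'
from h import *
from scipy.optimize import minimize
S=8
def up(a,x0,y0,w,h): return cv2.resize(a[y0:y0+h,x0:x0+w],None,fx=S,fy=S,interpolation=cv2.INTER_CUBIC)
def hullmask(P,x0,y0,w,h):
    q=(proj('top',P)-[x0,y0]+.5)*S-.5
    m=np.zeros((h*S,w*S),np.uint8);cv2.fillConvexPoly(m,np.round(cv2.convexHull(q.astype(np.float32))*16).astype(np.int32),1,shift=4);return m
def box(p,lx,ly,z0,z1):
    c,s=np.cos(p[2]),np.sin(p[2])
    return [[p[0]+c*a*lx/2-s*b*ly/2,p[1]+s*a*lx/2+c*b*ly/2,z] for a in(-1,1) for b in(-1,1) for z in(z0,z1)]
def fitbox(mask,p0,lx,ly,z0,z1,win):
    def f(v):
        p=[p0[0]+v[0],p0[1]+v[1],p0[2]+v[2]/20]
        m=hullmask(box(p,lx,ly,z0,z1),*win);return -(m&mask).sum()/(m|mask).sum()
    best=min((minimize(f,[dx,dy,da],method='Nelder-Mead',options=dict(initial_simplex=np.array([[dx,dy,da]]+[[dx+4*(k==0),dy+4*(k==1),da+4*(k==2)] for k in range(3)]),xatol=.02,fatol=1e-5)) for dx in(-2,2) for dy in (-2,2) for da in(-2,2)),key=lambda r:r.fun)
    v=best.x;return [p0[0]+v[0],p0[1]+v[1],p0[2]+v[2]/20],-best.fun
def largest(m):
    n,l,s,_=cv2.connectedComponentsWithStats(m.astype(np.uint8));return (l==1+s[1:,4].argmax()).astype(np.uint8)
E
python3 - <<'E'
from fit import *
a=cv2.imread('pics/topavg.png')
# handle
w=(358,229,40,40);u=up(a,*w);g=u.max(2)
hm=largest(cv2.erode((g<100).astype(np.uint8),np.ones((3,3)))*0+(g<100)) if 0 else None
i0=pix2plane('top',[[379,247]],80)[0]
for th in (75,90,105,120):
    m=np.zeros(g.shape,np.uint8);m[60:-125,150:270]=(g<th)[60:-125,150:270];m=largest(m)
    print('handle',th,fitbox(m,[i0[0],i0[1],-.05],44,12,60,88,w),m.sum())
# stand top corners from gray: fit square z=45..0 hmm top only
m=largest(cv2.morphologyEx((g>118).astype(np.uint8),cv2.MORPH_CLOSE,np.ones((5,5))))
hull=cv2.convexHull(np.argwhere(m)[:,::-1].astype(np.int32));mm=np.zeros_like(m);cv2.fillConvexPoly(mm,hull,1)
print('stand',fitbox(mm,[i0[0],i0[1],0.02],60,60,45,45.01,w))
# bush
w=(247,197,30,30);u=up(a,*w).astype(int)
y=largest((u[...,2]-u[...,0]>35).astype(np.uint8));e=cv2.convexHull(np.argwhere(y)[:,::-1].astype(np.int32))
E=cv2.fitEllipse(e);c=(np.array(E[0])+.5)/S-.5+[247,197]
print('bush px',c,E,pix2plane('top',[c],86))
# plate
w=(115,200,100,104);u=up(a,*w).astype(int)
m=largest((u[...,2]>120).astype(np.uint8));print('plate',fitbox(m,[*pix2plane('top',[[165,252]],18)[0][:2],0],200,165,17.9,18,w))
# housing
w=(225,178,76,84);u=up(a,*w);m=largest(cv2.morphologyEx((u.min(2)>140).astype(np.uint8),cv2.MORPH_CLOSE,np.ones((25,25))))
E=cv2.minAreaRect(cv2.convexHull(np.argwhere(m)[:,::-1].astype(np.int32)));print('housing',E)
for n in('heater',): print(pix2plane('top',[[265,222]],0))
cv2.imwrite('pics/hm.png',cv2.resize(m*255,(500,550)))
E
```

```text
handle 75 ([np.float64(490.04788545693697), np.float64(-211.7009227352029), np.float64(-0.016666666666666635)], np.float64(-0.0)) 4111
handle 90 ([np.float64(478.04788545693697), np.float64(-214.36758940186957), np.float64(0.05)], np.float64(-0.0)) 4859
handle 105 ([np.float64(480.71455212360365), np.float64(-211.7009227352029), np.float64(-0.016666666666666635)], np.float64(-0.0)) 5495
handle 120 ([np.float64(480.71455212360365), np.float64(-211.7009227352029), np.float64(-0.016666666666666635)], np.float64(-0.0)) 6147
stand ([np.float64(477.22750114989645), np.float64(-212.50466863178363), np.float64(-0.014181623590199758)], np.float64(-301156581289235.4))
bush px [260.8613224 210.2801466] ((114.39057922363281, 109.74117279052734), (93.63219451904297, 95.60460662841797), 72.84732818603516) [[581.97815428  54.05318321  86.        ]]fit.py:14: RuntimeWarning: overflow encountered in scalar negative
  m=hullmask(box(p,lx,ly,z0,z1),*win);return -(m&mask).sum()/(m|mask).sum()
Traceback (most recent call last):
  File "fit.py", line 15, in fitbox
    best=min((minimize(f,[dx,dy,da],metho
[... 380 characters left out ...]
dy+4*(k==1),da+4*(k==2)] for k in range(3)]),xatol=.02,fatol=1e-5)) for dx in(-2,2) for dy in (-2,2) for da in(-2,2)),key=lambda r:r.fun)
              ~~~~~~~~^^^^^^^^^^^^^^^^^^^^^^^^^^^^^^^^^^^^^^^^^^^^^^^^^^^^^^^^^^^^^^^^^^^^^^^^^^^^^^^^^^^^^^^^^^^^^^^^^^^^^^^^^^^^^^^^^^^^^^^^^^^^^^^^^^^^^^^^^^^^^^^^^^^^^^^^^^^^^^^^^^^^^^^
  File "fit.py", line 14, in f
    m=hullmask(box(p,lx,ly,z0,z1),*win);return -(m&mask).sum()/(m|mask).sum()
  File "fit.py", line 6, in hullmask
    q=(proj('top',P)-[x0,y0]+.5)*S-.5
       ~~~~^^^^^^^^^
  File "h.py", line 8, in proj
    i=camera_info(c);q=(np.atleast_2d(P).astype(float)-i['origin'])@i['rotation']
ValueError: time passes only in moves, steps and waits
```

```bash
sed -i 's/-(m&mask).sum()\/(m|mask).sum()/-float((m\&mask).sum())\/float((m|mask).sum())/' fit.py
sed -i 's/^from cell import camera_info,get_image/import os,pickle\nimport cell\nfrom cell import get_image/' h.py
cat >> h.py <<'E'
if not os.path.exists('ci.pkl'): pickle.dump({c:cell.camera_info(c) for c in('side','top')},open('ci.pkl','wb'))
_CI=pickle.load(open('ci.pkl','rb'))
def camera_info(c): return _CI[c]
E
cat > meas.py <<'E'
from fit import *
a=cv2.imread('pics/topavg.png')
w=(358,229,40,40);u=up(a,*w);g=u.max(2)
i0=pix2plane('top',[[379,247]],80)[0]
for th in (90,105,120):
    m=np.zeros(g.shape,np.uint8);m[60:-96,150:270]=(g<th)[60:-96,150:270];m=largest(m)
    print('handle',th,fitbox(m,[i0[0],i0[1],-.05],44,12,60,88,w))
m=largest(cv2.morphologyEx((g>118).astype(np.uint8),cv2.MORPH_CLOSE,np.ones((5,5))))
mm=np.zeros_like(m);cv2.fillConvexPoly(mm,cv2.convexHull(np.argwhere(m)[:,::-1].astype(np.int32)),1)
print('stand',fitbox(mm,[i0[0],i0[1],0.02],60,60,45,45.01,w))
w=(115,200,100,104);u=up(a,*w).astype(int)
m=largest((u[...,2]>120).astype(np.uint8));print('plate',fitbox(m,[*pix2plane('top',[[165,252]],18)[0][:2],0],200,165,17.9,18,w))
w=(247,197,30,30)
# slot: non-yellow inside bush: 
u=up(a,*w).astype(int);y=(u[...,2]-u[...,0])
c=np.array([114.4,109.7]);Y,X=np.mgrid[:240,:240];r=np.hypot(X-c[0],Y-c[1])
for th in (60,80,100):
    s=(y<th)&(r<40);m=cv2.moments(s.astype(np.uint8),True)
    ang=.5*np.arctan2(2*m['mu11'],m['mu20']-m['mu02']);print('slot',th,m['m00'],m['m10']/m['m00'],m['m01']/m['m00'],ang)
    cc=np.array([m['m10'],m['m01']])/m['m00'];q=(np.array([cc,cc-25*np.array([np.cos(ang),np.sin(ang)])])+.5)/S-.5+[247,197]
    P=pix2plane('top',q,84);d=P[1]-P[0];print(P[0],np.arctan2(d[1],d[0]))
# well corners (from crop, 13/px, origin 247,197)
P=pix2plane('top',(np.array([[60,85],[280,52],[310,262],[92,292]])+.5)/13-.5+[247,197],87);print(P,P.mean(0))
for i,j in((3,0),(2,1)): d=P[j]-P[i];print(np.arctan2(d[1],d[0]),np.hypot(*d[:2]))
for i,j in((0,1),(3,2)): d=P[j]-P[i];print(np.arctan2(d[0],-d[1]),np.hypot(*d[:2]))
# housing corners, crop scale 390/70, origin 227,185
P=pix2plane('top',(np.array([[47,55],[300,14],[357,328],[97,372]])+.5)/(390/70)-.5+[227,185],60);print(P,P.mean(0))
for i,j in((3,0),(2,1)): d=P[j]-P[i];print(np.arctan2(d[1],d[0]),np.hypot(*d[:2]))
for i,j in((0,1),(3,2)): d=P[j]-P[i];print(np.arctan2(d[0],-d[1]),np.hypot(*d[:2]))
E
python3 meas.py
```

```text
handle 90 ([np.float64(496.87577366931504), np.float64(-232.1505394713048), np.float64(-0.2735767841042914)], np.float64(0.661814599978111))
handle 105 ([np.float64(496.0099867053071), np.float64(-231.99763379976847), np.float64(-0.2196369612706317)], np.float64(0.7422501625840018))
handle 120 ([np.float64(495.7903665377135), np.float64(-231.9156727182386), np.float64(-0.17179329096638257)], np.float64(0.8183089500860585))
stand ([np.float64(495.4511553114005), np.float64(-232.80377817148113), np.float64(0.047482924618955924)], np.float64(0.9223361441165198))
plate ([np.float64(489.0007405039292), np.float64(300.8435603470863), np.float64(0.07750143390863466)], np.float64(0.9884109405001813))
slot 60 2517.0 115.989670242352 114.01986491855384 0.8418780795602353
[581.0625238   53.65190764  84.        ] 0.7316554424277381
slot 80 3772.0 113.62619300106044 111.63494167550371 0.8911481398545149
[581.78954373  54.37557806  84.        ] 0.6829898936970838
slot 100 5028.0 114.4077167859984 109.6722354813047 -0.85178345408515
[582.39382079  54.14991575  84.        ] 2.444424226906944
[[599.31280223  77.68674462  87.        ]
 [605.86661243  36.97699278  87.        ]
 [566.27853211  30.92527859  87.        ]
 [560.37803716  71.00576494  87.        ]] [582.95899598  54.14869523  87.        ]
0.1699391648071451 39.50381526878435
0.1516927502544935 40.04796309236191
0.15961913833310828 41.233921991122415
0.14616625181376372 40.51248235732267
[[626.65229488 120.11070652  60.        ]
 [646.25629169   7.59868918  60.        ]
 [505.42809236 -18.39058086  60.        ]
 [485.41388418  94.56114974  60.        ]] [565.93764078  50.96999114  60.        ]
0.178961322365634 143.53072322023436
0.1824926801662712 143.2062285157539
0.17250731730557495 114.20713961210048
0.17537229571327162 114.71121120220042
```

```bash
cat > ov.py <<'E'
from fit import *
import sys
def overlay(img,boxes,x,y,r,sc,out):
    u=cv2.resize(img[y-r:y+r,x-r:x+r],None,fx=sc,fy=sc,interpolation=cv2.INTER_CUBIC)
    v=u.copy()
    for b,col in boxes:
        q=(proj('top',b)-[x-r,y-r]+.5)*sc-.5
        for i in range(8):
            for j in (1,2,4):
                if i^j>i: cv2.line(v,tuple(np.round(q[i]).astype(int)),tuple(np.round(q[i^j]).astype(int)),col,1)
    cv2.imwrite(out,np.hstack([u,v]))
if __name__=='__main__':
    a=cv2.imread('pics/topavg.png')
    overlay(a,[(box([495.6,-232.2,-.1],44,12,60,88),(0,255,0)),(box([495.5,-232.8,.047],60,60,0,45),(0,0,255))],380,249,16,12,'pics/ov1.png')
E
python3 ov.py
```

```text
(no output)
```

View pics/ov1.png

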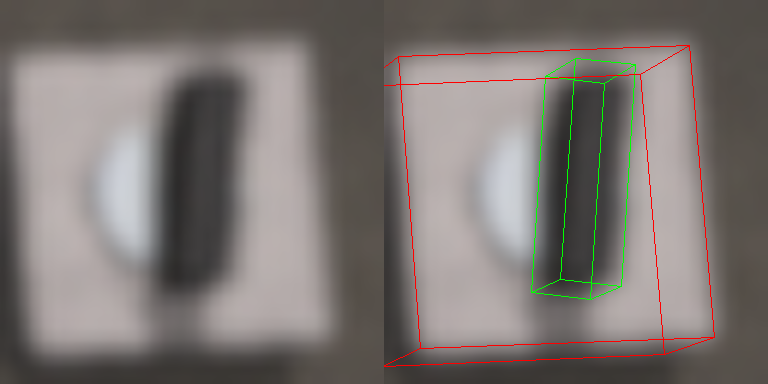

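Handle fits at about (495.6, -232.6), yaw -0.10, with stand, bush and heater consistent with it. The brass bush is at (582, 54), with the slots at a world angle of about 0.7. Moving above the rod.

```bash
python3 -m inch '{"rotation":[[0,0,0],[0,0,0],[0,0,0],[0,0,0],[0,0,0],[0,0,0],[0,0,0],[0,0,0],[0.149,0,0],[0.149,0,0],[0.148,0,0],[0,0,0]],"slide":[[0,48.3,-29.7],[0,48.3,-29.7],[0,48.3,-29.7],[0,48.3,-29.7],[0,48.3,-29.7],[0,48.3,-29.7],[0,48.3,-29.7],[0,48.3,-29.7],[20,0,0],[20,0,0],[10,0,0],[0,0,0]],"fingers":[0,0,0,0,0,0,0,0,0,0,0,0]}'
cat > go.py <<'E'
# usage: go.py x y z yawz ; prints slide in tool axes and rot x
import sys,numpy as np
from cell import readout
s=readout.observe();R=s['orientation'];p=s['position']
t=np.array(list(map(float,sys.argv[1:4])));yz=np.arctan2(R[1,2],R[0,2])
print('t',s['t'],'pos',p.round(2),'yawz',yz.round(4),'tilt x',R[:,0].round(4),'F',s['contact_force'].round(2),'T',s['ft_torque'].round(3),'open',round(s['opening'],2),'q',s['q'].round(2))
print('slide',(R.T@(t-p)).round(2))
if len(sys.argv)>4:print('rotx',-(float(sys.argv[4])-yz))
print('rot level: ',(R.T@np.cross(R[:,0],[0,0,-1])).round(4))
E
python3 go.py 495.6 -232.6 307 -1.67
```

```text
t: 2.8
position: [504.3, -221.4, 354.0]
orientation: [[0.004, 0.994, -0.111], [-0.003, -0.111, -0.994], [-1.0, 0.004, 0.002]]
contact_force: [-0.4, -0.3, -0.8]
opening: 94.7
t 2.8 pos [ 504.26 -221.39  353.97] yawz -1.6818 tilt x [ 0.0037 -0.0029 -1.    ] F [-0.37 -0.32 -0.8 ] T [0.057 0.017 0.011] open 94.72 q [-0.53  0.44  1.8  -0.    0.89  1.15]
slide [46.97 -7.55 11.98]
rotx -0.011753579240021406
rot level:  [ 0.      0.0025 -0.004 ]
```

```bash
python3 -m inch '{"rotation":[[-0.012,0.0025,-0.004],[0,0,0],[0,0,0],[0,0,0]],"slide":[[20,-7.5,12],[20,0,0],[7,0,0],[0,0,0]],"fingers":[40,80,90,90]}'; python3 go.py 495.6 -232.6 247 -1.67
python3 - <<'E'
from h import *
a=avg('top',2);cv2.imwrite('pics/t2.png',cv2.resize(a[210:290,330:430],None,fx=7,fy=7,interpolation=cv2.INTER_CUBIC))
a=avg('side',2);cv2.imwrite('pics/s2.png',a)
E
```

```text
t: 3.3
position: [495.8, -233.4, 308.3]
orientation: [[0.003, 0.996, -0.086], [-0.002, -0.086, -0.996], [-1.0, 0.003, 0.002]]
contact_force: [0.2, 0.4, 0.4]
opening: 63.1
t 3.3 pos [ 495.8  -233.35  308.33] yawz -1.6569 tilt x [ 0.003  -0.0019 -1.    ] F [0.19 0.42 0.36] T [0.038 0.031 0.034] open 63.1 q [-0.56  0.5   1.85 -0.    0.78  1.1 ]
slide [61.33 -0.46 -0.84]
rotx 0.013117399697869292
rot level:  [-0.      0.0017 -0.0032]
```

View pics/s2.png

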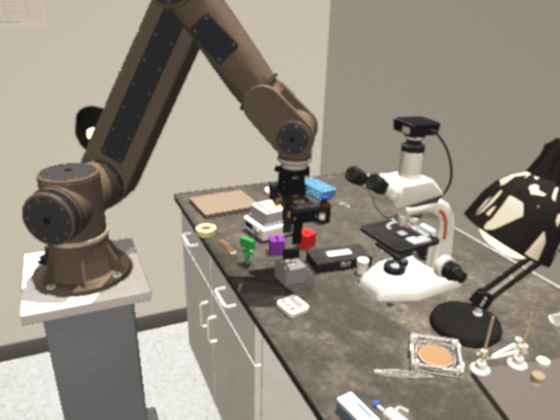

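View pics/t2.png

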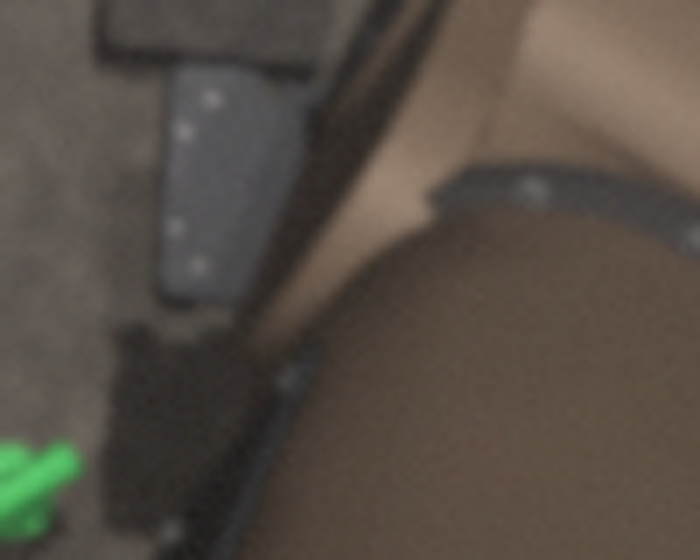

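The side picture shows the gripper above the black handle at about (291,253) on the stand. The top view is hidden by the arm. I check the handle estimate in the side view.

Run:
```python
from fit import *
a=cv2.imread('pics/s2.png');x,y,r,sc=292,260,32,11
u=cv2.resize(a[y-r:y+r,x-r:x+r],None,fx=sc,fy=sc,interpolation=cv2.INTER_CUBIC)
for b,col in [(box([495.6,-232.6,-.1],44,12,60,88),(0,255,0)),(box([495.5,-232.8,.047],60,60,0,45),(0,0,255))]:
    q=(proj('side',b)-[x-r,y-r]+.5)*sc-.5
    for i in range(8):
        for j in(1,2,4):
            if i^j>i: cv2.line(u,tuple(np.round(q[i]).astype(int)),tuple(np.round(q[i^j]).astype(int)),col,1)
cv2.imwrite('pics/s2o.png',u[:590])
```

```text
(no output)
```

View pics/s2o.png

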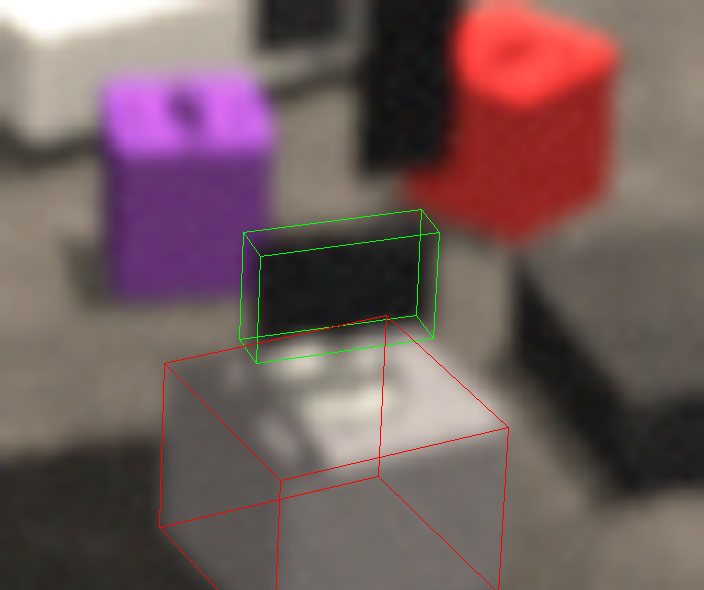

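```bash
python3 -m inch '{"rotation":[[0.013,0.0017,-0.003],[0,0,0],[0,0,0],[0,0,0]],"slide":[[20,-0.5,-0.8],[20,0,0],[17,0,0],[3,0,0]],"fingers":[110,120,120,120]}'; python3 go.py 495.6 -232.6 247 -1.67
```

```text
t: 4.0
position: [496.2, -232.5, 249.9]
orientation: [[0.005, 0.995, -0.099], [-0.003, -0.099, -0.995], [-1.0, 0.006, 0.003]]
contact_force: [-0.3, 0.3, 0.7]
opening: 50.2
t 4.0 pos [ 496.16 -232.5   249.86] yawz -1.6697 tilt x [ 0.0053 -0.0031 -1.    ] F [-0.28  0.34  0.75] T [0.054 0.099 0.021] open 50.24 q [-0.56  0.59  1.89  0.    0.65  1.11]
slide [ 2.85 -0.56  0.15]
rotx 0.0002822567278408794
rot level:  [ 0.      0.0026 -0.0055]
```

```bash
python3 -m inch '{"rotation":[[0,0.0026,-0.0055],[0,0,0],[0,0,0],[0,0,0],[0,0,0],[0,0,0],[0,0,0],[0,0,0]],"slide":[[2.5,-0.5,0],[0,0,0],[0,0,0],[0,0,0],[0,0,0],[0,0,0],[0,0,0],[0,0,0]],"fingers":[180,255,255,255,255,255,255,255]}' 40; python3 go.py 495.6 -232.6 247 -1.67
```

```text
t: 5.0
position: [496.0, -232.6, 249.4]
orientation: [[0.002, 0.995, -0.098], [-0.001, -0.098, -0.995], [-1.0, 0.002, 0.001]]
contact_force: [-0.9, 0.8, -0.3]
opening: 11.6
t 5.0 pos [ 495.98 -232.58  249.36] yawz -1.6693 tilt x [ 0.0021 -0.0013 -1.    ] F [-0.92  0.83 -0.33] T [ 0.008  0.027 -0.024] open 11.63 q [-0.56  0.59  1.89  0.    0.65  1.11]
slide [ 2.36 -0.38  0.06]
rotx 0.0006567632750396069
rot level:  [ 0.      0.001  -0.0022]
```

```bash
python3 -m inch '{"rotation":[[0,0.001,-0.002],[0,0,0],[0,0,0],[0,0,0],[0,0,0]],"slide":[[-10,0,0],[-25,0,0],[-35,0,0],[-35,0,0],[0,0,0]],"fingers":[255,255,255,255,255]}'; python3 go.py 582 54.1 355 -0.871
python3 - <<'E'
from h import *
a=avg('side',2);cv2.imwrite('pics/s3.png',cv2.resize(a[180:320,220:380],None,fx=4.5,fy=4.2,interpolation=cv2.INTER_CUBIC))
E
```

```text
t: 5.62
position: [495.9, -232.5, 359.7]
orientation: [[0.0, 0.995, -0.098], [0.0, -0.098, -0.995], [-1.0, 0.0, -0.0]]
contact_force: [-0.3, -1.0, -0.5]
opening: 11.8
t 5.625 pos [ 495.87 -232.5   359.71] yawz -1.6693 tilt x [ 1.e-04  0.e+00 -1.e+00] F [-0.26 -0.98 -0.49] T [ 0.016  0.041 -0.04 ] open 11.82 q [-0.56  0.43  1.8   0.    0.91  1.11]
slide [   4.73   57.52 -293.68]
rotx -0.7983262446423687
rot level:  [-0.     -0.     -0.0001]
```

View pics/s3.png

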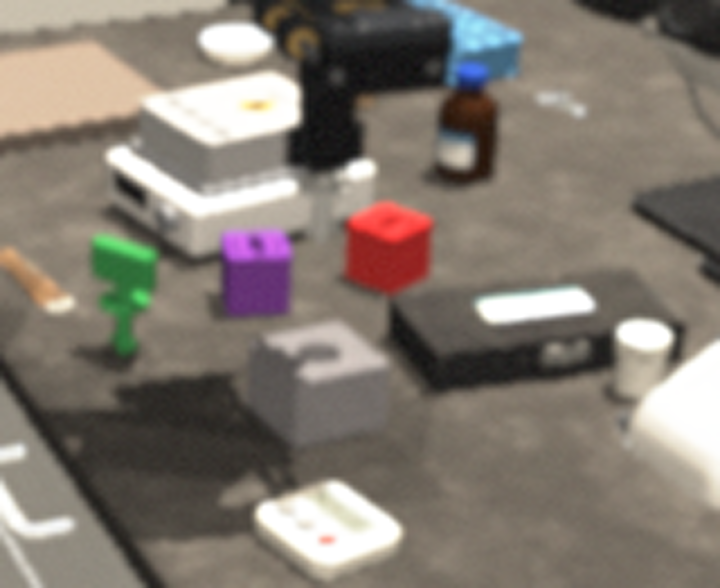

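```bash
python3 -m inch '{"rotation":[[0,0,0],[0,0,0],[0,0,0],[0,0,0],[0,0,0],[0,0,0],[-0.16,0,0],[-0.16,0,0],[-0.16,0,0],[-0.16,0,0],[-0.158,0,0],[0,0,0]],"slide":[[0,9.6,-49],[0,9.6,-49],[0,9.6,-49],[0,9.6,-49],[0,9.6,-49],[0,9.6,-49],[0,0,0],[0,0,0],[0,0,0],[0,0,0],[0,0,0],[0,0,0]],"fingers":[255,255,255,255,255,255,255,255,255,255,255,255]}'; python3 go.py 582 54.1 355 -0.871
```

```text
t: 7.22
position: [583.3, 64.2, 341.4]
orientation: [[-0.03, 0.75, 0.66], [0.005, 0.661, -0.751], [-1.0, -0.019, -0.023]]
contact_force: [0.4, -0.3, -1.2]
opening: 12.1
t 7.225 pos [583.28  64.22 341.41] yawz -0.8494 tilt x [-0.0297  0.0047 -0.9995] F [ 0.43 -0.27 -1.21] T [-0.006 -0.058  0.049] open 12.14 q [-0.    0.51  1.72  0.01  0.94  0.84]
slide [-13.59  -7.9    6.44]
rotx 0.021553934274429087
rot level:  [ 0.     -0.0231  0.0192]
```

```bash
python3 -m inch '{"rotation":[[0.02,-0.0231,0.0192],[0,0,0],[0,0,0]],"slide":[[-8,-7.9,6.4],[0,0,0],[0,0,0]],"fingers":[255,255,255]}'; python3 go.py 582 54.1 350 -0.871
python3 - <<'E'
from h import *
a=avg('side',4);cv2.imwrite('pics/s4full.png',a);cv2.imwrite('pics/s4.png',cv2.resize(a[170:250,225:325],None,fx=7,fy=7,interpolation=cv2.INTER_CUBIC))
a=avg('top',4);cv2.imwrite('pics/t4full.png',a);cv2.imwrite('pics/t4.png',cv2.resize(a[170:250,215:315],None,fx=7,fy=7,interpolation=cv2.INTER_CUBIC))
E
```

```text
t: 7.6
position: [581.6, 53.2, 349.1]
orientation: [[0.001, 0.769, 0.639], [-0.001, 0.639, -0.769], [-1.0, -0.0, 0.001]]
contact_force: [-0.3, -0.1, 0.2]
opening: 11.7
t 7.6 pos [581.63  53.17 349.1 ] yawz -0.878 tilt x [ 6.e-04 -7.e-04 -1.e+00] F [-0.34 -0.06  0.16] T [-0.04  -0.009  0.033] open 11.68 q [-0.02  0.49  1.72 -0.    0.92  0.86]
slide [-0.9   0.88 -0.48]
rotx -0.00704898514527319
rot level:  [-0.      0.0009  0.    ]
```

View pics/s4.png

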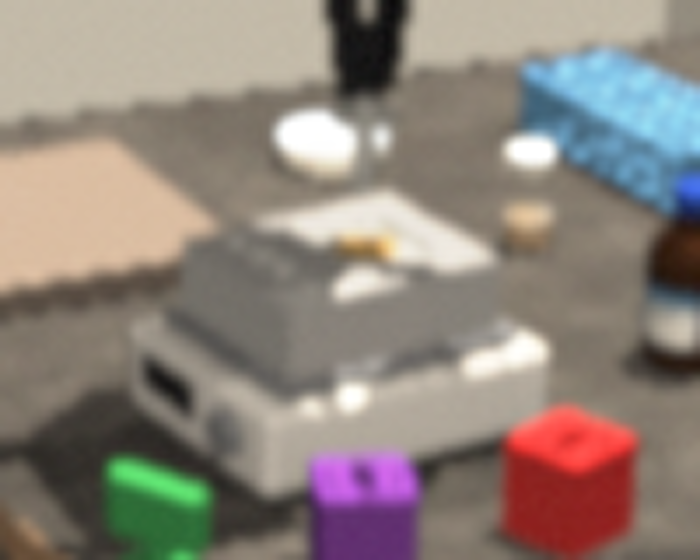

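View pics/t4.png

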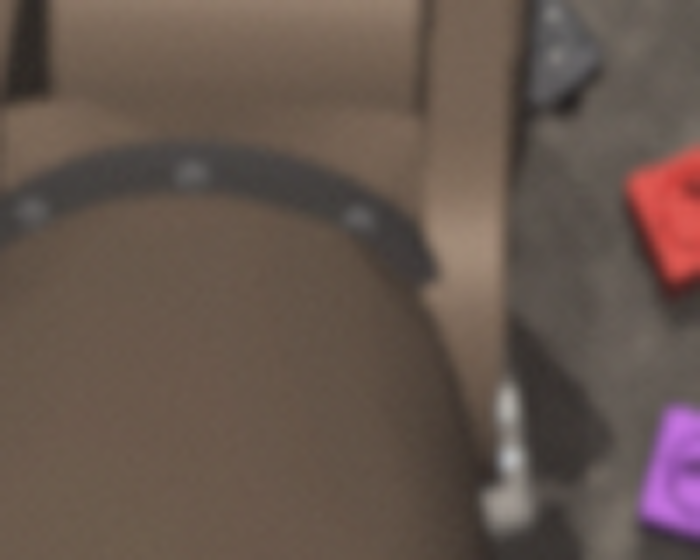

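Run:
```python
from h import *
print(proj('side',[[581.63,53.17,109.7],[581.63,53.17,118],[581.63,53.17,173],[582,54.1,86]]))
a=cv2.imread('pics/s4full.png');a=a[165:215,250:310];cv2.imwrite('pics/s4b.png',cv2.resize(a,None,fx=12,fy=12,interpolation=cv2.INTER_CUBIC))
for n in('rod_lugs','plug_mouth','rod_handle'): print(n,[( np.round(d['at'],1),round(d['confidence'],2)) for d in models.landmark_of(n,'side')])
```

```text
[[276.47030741 197.72262113]
 [276.53819507 195.22089918]
 [276.99560214 178.36387061]
 [276.26650603 204.68341432]]
rod_lugs [(array([275.5, 197.8]), 0.64), (array([244.3, 260. ]), 0.59)]
plug_mouth [(array([275.8, 239.4]), 0.85), (array([307. , 234.2]), 0.77), (array([289.5, 263.4]), 0.52), (array([276.7, 206.7]), 0.44)]
rod_handle [(array([250. , 241.8]), 0.71), (array([279.7, 176.8]), 0.64)]
```

View pics/s4b.png

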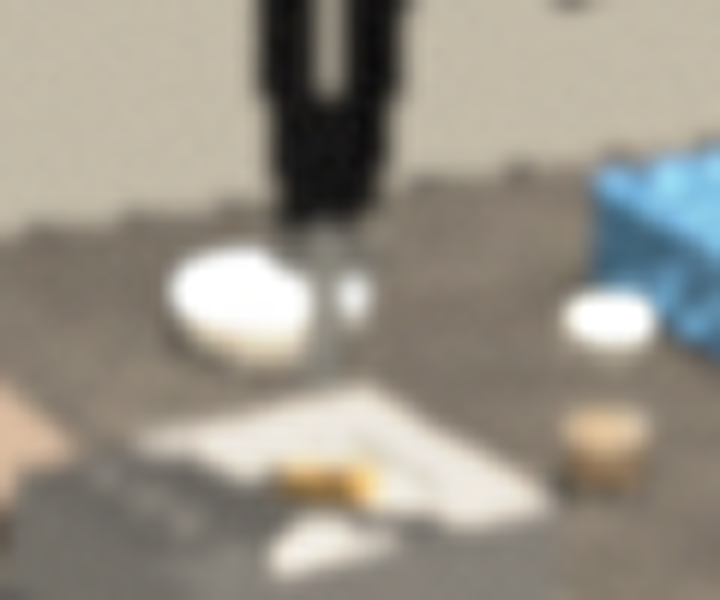

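```bash
python3 -m inch '{"rotation":[[-0.007,0.0009,0],[0,0,0],[0,0,0]],"slide":[[7,0.9,-0.4],[8,0,0],[0,0,0]],"fingers":[255,255,255]}'; python3 go.py 582 54.1 330 -0.871
```

```text
t: 8.52
position: [582.1, 54.4, 332.5]
orientation: [[-0.001, 0.764, 0.646], [0.0, 0.646, -0.764], [-1.0, -0.001, -0.001]]
contact_force: [0.5, -1.2, -0.3]
opening: 12.0
t 8.525 pos [582.08  54.4  332.54] yawz -0.8689 tilt x [-9.e-04  0.e+00 -1.e+00] F [ 0.46 -1.17 -0.31] T [ 0.016 -0.047 -0.003] open 12.02 q [-0.02  0.52  1.74  0.    0.89  0.85]
slide [ 2.54 -0.25  0.17]
rotx 0.0021075859577144307
rot level:  [-0.     -0.0006  0.0006]
```

```bash
python3 -m inch '{"rotation":[[0,0,0],[0,0,0],[0,0,0],[0,0,0]],"slide":[[3,-0.3,0.2],[3,0,0],[2,0,0],[1,0,0]],"fingers":[255,255,255,255]}'; python3 go.py 582 54.1 320 -0.871
```

```text
t: 9.02
position: [582.1, 54.0, 323.0]
orientation: [[-0.0, 0.764, 0.646], [-0.0, 0.646, -0.764], [-1.0, -0.0, -0.0]]
contact_force: [0.1, 0.3, 0.7]
opening: 12.1
t 9.025 pos [582.1   54.   323.04] yawz -0.8688 tilt x [-5.e-04 -1.e-04 -1.e+00] F [0.11 0.32 0.67] T [-0.188 -0.065  0.002] open 12.14 q [-0.02  0.53  1.75 -0.    0.87  0.85]
slide [ 3.04 -0.01 -0.15]
rotx 0.002185245339741071
rot level:  [-0.     -0.0002  0.0004]
```

```bash
python3 -m inch '{"rotation":[[0,0,0],[0,0,0],[0,0,0]],"slide":[[1.3,0,0],[1,0,0],[1,0,0]],"fingers":[255,255,255]}'; python3 go.py 582 54.1 320 -0.871
```

```text
t: 9.4
position: [582.4, 53.8, 320.2]
orientation: [[0.002, 0.764, 0.646], [-0.001, 0.646, -0.764], [-1.0, 0.001, 0.002]]
contact_force: [1.4, -2.4, 1.3]
opening: 12.2
t 9.4 pos [582.45  53.77 320.22] yawz -0.8688 tilt x [ 1.8e-03 -5.0e-04 -1.0e+00] F [ 1.45 -2.38  1.28] T [-0.366 -0.22  -0.036] open 12.17 q [-0.02  0.53  1.75 -0.    0.86  0.85]
slide [ 0.22 -0.13 -0.54]
rotx 0.0021869168762974622
rot level:  [ 0.      0.0016 -0.001 ]
```

```bash
python3 -m inch '{"rotation":[[0,0.0016,-0.001],[0,0,0],[0,0,0]],"slide":[[0.3,0,0.7],[1,0,0.3],[1,0,0]],"fingers":[255,255,255]}'; python3 go.py 582 54.1 320 -0.871
```

```text
t: 9.78
position: [583.1, 53.0, 317.6]
orientation: [[-0.001, 0.764, 0.646], [0.0, 0.646, -0.764], [-1.0, -0.0, -0.001]]
contact_force: [0.7, -0.5, 0.6]
opening: 11.8
t 9.775 pos [583.07  53.   317.57] yawz -0.8689 tilt x [-7.e-04  3.e-04 -1.e+00] F [ 0.68 -0.53  0.65] T [-0.15  -0.228 -0.071] open 11.82 q [-0.02  0.54  1.75  0.    0.86  0.85]
slide [-2.43 -0.11 -1.53]
rotx 0.0020682744609578085
rot level:  [ 0.     -0.0007  0.0003]
```

```bash
python3 -m inch '{"rotation":[[0,0,0],[0,0,0],[0,0,0]],"slide":[[1,0,0],[1,0,0],[1,0,0]],"fingers":[255,255,255]}'; python3 go.py 583 53 307 -0.871
```

```text
t: 10.15
position: [583.1, 53.0, 314.4]
orientation: [[-0.001, 0.764, 0.646], [0.0, 0.646, -0.764], [-1.0, -0.0, -0.0]]
contact_force: [0.4, -0.7, -0.6]
opening: 11.7
t 10.15 pos [583.09  52.98 314.38] yawz -0.8689 tilt x [-5.e-04  2.e-04 -1.e+00] F [ 0.41 -0.74 -0.63] T [-0.226 -0.144  0.007] open 11.7 q [-0.02  0.54  1.75  0.    0.85  0.85]
slide [ 7.38 -0.06 -0.07]
rotx 0.0021479320013778613
rot level:  [ 0.     -0.0005  0.0003]
```

```bash
python3 -m inch '{"rotation":[[0,0,0],[0,0,0],[0,0,0],[0,0,0],[0,0,0]],"slide":[[1,0,0],[1,0,0],[1,0,0],[1,0,0],[1,0,0]],"fingers":[255,255,255,255,255]}'; python3 go.py 583 53 307 -0.871
```

```text
t: 10.78
position: [583.1, 53.0, 309.0]
orientation: [[-0.0, 0.764, 0.646], [0.0, 0.646, -0.764], [-1.0, -0.0, -0.0]]
contact_force: [1.1, -1.5, 0.2]
opening: 11.7
t 10.775 pos [583.12  53.   309.02] yawz -0.8688 tilt x [-5.e-04  2.e-04 -1.e+00] F [ 1.14 -1.48  0.25] T [-0.145 -0.191  0.051] open 11.69 q [-0.02  0.55  1.76  0.    0.84  0.85]
slide [ 2.02 -0.09 -0.08]
rotx 0.002153835047785435
rot level:  [ 0.     -0.0004  0.0002]
```

```bash
python3 -m inch '{"rotation":[[0,0,0],[0,0,0]],"slide":[[0.8,0,0],[0.7,0,0]],"fingers":[255,255]}'; python3 go.py 583 53 307 -0.871;python3 -m inch '{"rotation":[[0,0,0]],"slide":[[0.6,0,0]],"fingers":[255]}'; python3 go.py 583 53 307 -0.871
```

```text
t: 11.02
position: [583.1, 53.0, 307.4]
orientation: [[-0.0, 0.764, 0.646], [0.0, 0.646, -0.764], [-1.0, -0.0, -0.0]]
contact_force: [0.5, -1.3, 0.5]
opening: 12.1
t 11.025 pos [583.13  52.97 307.41] yawz -0.8688 tilt x [-5.e-04  2.e-04 -1.e+00] F [ 0.5  -1.27  0.48] T [-0.212 -0.157 -0.021] open 12.09 q [-0.02  0.55  1.76  0.    0.83  0.85]
slide [ 0.41 -0.08 -0.1 ]
rotx 0.0021731423572641795
rot level:  [-0.     -0.0004  0.0003]
t: 11.15
position: [583.1, 53.0, 306.8]
orientation: [[-0.0, 0.764, 0.646], [0.0, 0.646, -0.764], [-1.0, -0.0, -0.0]]
contact_force: [1.1, -0.2, 2.7]
opening: 11.7
t 11.15 pos [583.1   52.97 306.77] yawz -0.8688 tilt x [-5.e-04  2.e-04 -1.e+00] F [ 1.11 -0.19  2.71] T [-0.146 -0.167 -0.011] open 11.68 q [-0.02  0.55  1.76  0.    0.83  0.85]
slide [-0.23 -0.05 -0.09]
rotx 0.0021550019433355105
rot level:  [-0.     -0.0004  0.0003]
```

Fully down: the floor contact came at z = 306.8, against 306.9 expected. Now I back off 1 mm and turn clockwise.

```bash
python3 -m inch '{"rotation":[[0,0,0],[0.1,0,0],[0.1,0,0],[0.1,0,0]],"slide":[[-0.9,0,0],[0,0,0],[0,0,0],[0,0,0]],"fingers":[255,255,255,255]}'; python3 go.py 583 53 307 -1.47
```

```text
t: 11.65
position: [582.9, 52.8, 307.5]
orientation: [[-0.002, 0.924, 0.384], [-0.0, 0.384, -0.924], [-1.0, -0.002, -0.0]]
contact_force: [0.6, -1.5, -1.3]
opening: 12.0
t 11.65 pos [582.91  52.76 307.52] yawz -1.1772 tilt x [-1.8e-03 -4.0e-04 -1.0e+00] F [ 0.55 -1.48 -1.27] T [-0.436 -0.065 -0.008] open 11.96 q [-0.02  0.55  1.76 -0.    0.84  1.16]
slide [ 0.52  0.18 -0.19]
rotx 0.29281566539803405
rot level:  [-0.     -0.0003  0.0018]
```

```bash
python3 -m inch '{"rotation":[[0.08,0,0.002],[0.08,0,0]],"slide":[[0,0.2,0],[0,0,0]],"fingers":[255,255]}'; python3 go.py 583 53 307 -1.47;python3 -m inch '{"rotation":[[0.05,0,0]],"slide":[[0,0,0]],"fingers":[255]}'; python3 go.py 583 53 307 -1.47
```

```text
t: 11.9
position: [582.9, 52.8, 307.5]
orientation: [[-0.001, 0.974, 0.226], [0.0, 0.226, -0.974], [-1.0, -0.001, -0.0]]
contact_force: [-0.2, -1.6, -0.1]
opening: 11.6
t 11.9 pos [582.89  52.81 307.46] yawz -1.3429 tilt x [-8.e-04  3.e-04 -1.e+00] F [-0.15 -1.57 -0.13] T [-0.281  0.006  0.005] open 11.57 q [-0.02  0.55  1.76  0.    0.83  1.32]
slide [ 0.46  0.15 -0.16]
rotx 0.1270852343452773
rot level:  [ 0.     -0.0005  0.0007]
t: 12.02
position: [582.8, 52.7, 307.5]
orientation: [[-0.001, 0.985, 0.175], [0.0, 0.175, -0.985], [-1.0, -0.001, -0.0]]
contact_force: [1.4, -1.4, 0.4]
opening: 11.8
t 12.025 pos [582.82  52.75 307.45] yawz -1.395 tilt x [-1.2e-03  1.0e-04 -1.0e+00] F [ 1.4  -1.36  0.4 ] T [-0.411 -0.108 -0.04 ] open 11.8 q [-0.02  0.55  1.76  0.    0.84  1.37]
slide [ 0.45  0.22 -0.22]
rotx 0.07497275641678747
rot level:  [ 0.     -0.0003  0.0011]
```

```bash
for i in 1 ; do python3 -m inch '{"rotation":[[0.03,0,0]],"slide":[[0,0,0]],"fingers":[255]}'>/dev/null; python3 go.py 583 53 307 -1.47|head -1; python3 -m inch '{"rotation":[[0.03,0,0]],"slide":[[0,0,0]],"fingers":[255]}'>/dev/null; python3 go.py 583 53 307 -1.47|head -1;  python3 -m inch '{"rotation":[[0.03,0,0]],"slide":[[0,0,0]],"fingers":[255]}'>/dev/null; python3 go.py 583 53 307 -1.47|head -1; done
```

```text
t 12.15 pos [582.8   52.66 307.43] yawz -1.4262 tilt x [-0.0013 -0.     -1.    ] F [ 0.5  -1.82 -0.82] T [-0.444 -0.059 -0.014] open 11.66 q [-0.02  0.55  1.76 -0.    0.84  1.4 ]
t 12.275 pos [582.77  52.57 307.43] yawz -1.4572 tilt x [-1.5e-03 -3.0e-04 -1.0e+00] F [-0.37 -2.85 -1.14] T [-0.695 -0.158  0.007] open 11.53 q [-0.02  0.55  1.76 -0.    0.84  1.43]
t 12.4 pos [582.76  52.45 307.46] yawz -1.4887 tilt x [-1.5e-03 -6.0e-04 -1.0e+00] F [ 1.4  -2.02 -0.87] T [-0.598 -0.138  0.117] open 11.98 q [-0.02  0.55  1.76 -0.    0.84  1.47]
```

```bash
python3 -m inch '{"rotation":[[0.025,0,0.0015]],"slide":[[0,0,0]],"fingers":[255]}'>/dev/null; python3 go.py 583 53 307 -1.47|head -1; python3 -m inch '{"rotation":[[0.025,0,0]],"slide":[[0,0,0]],"fingers":[255]}'>/dev/null; python3 go.py 583 53 307 -1.47
```

```text
t 12.525 pos [582.65  52.42 307.44] yawz -1.5151 tilt x [-5.e-04 -6.e-04 -1.e+00] F [-1.3  -2.5   0.53] T [-0.503  0.344  0.197] open 11.96 q [-0.02  0.55  1.76 -0.    0.83  1.49]
t 12.65 pos [582.58  52.44 307.43] yawz -1.5414 tilt x [-7.e-04 -6.e-04 -1.e+00] F [-0.09 -2.35 -1.01] T [-0.561  0.048  0.279] open 11.8 q [-0.02  0.55  1.76 -0.    0.83  1.52]
slide [ 0.43  0.43 -0.54]
rotx -0.07141475053615398
rot level:  [0.     0.0006 0.0007]
```

The stop shows as the z torque rising steadily to 0.28 N m after about 0.6 rad. I ease off slightly and lift slowly.

```bash
python3 -m inch '{"rotation":[[-0.05,0.0006,0.0007],[0,0,0]],"slide":[[0,0,0],[-1,0,0]],"fingers":[255,255]}' 55 >/dev/null; python3 go.py 583 53 307 -1.5|head -1; python3 -m inch '{"rotation":[[0,0,0],[0,0,0]],"slide":[[-1,0,0],[-1,0,0]],"fingers":[255,255]}'>/dev/null; python3 go.py 583 53 307 -1.5
```

```text
t 12.9 pos [582.46  52.38 308.05] yawz -1.4924 tilt x [-8.e-04 -2.e-04 -1.e+00] F [ 0.87 -3.53 -7.01] T [-0.65  -0.226  0.036] open 11.56 q [-0.02  0.55  1.76 -0.    0.84  1.47]
t 13.15 pos [582.45  52.36 309.47] yawz -1.4945 tilt x [-1.8e-03 -2.0e-04 -1.0e+00] F [ 0.14 -2.97 -8.97] T [-0.649 -0.266  0.064] open 11.62 q [-0.02  0.55  1.76 -0.    0.84  1.47]
slide [ 2.47  0.61 -0.6 ]
rotx 0.005522044888504718
rot level:  [0.     0.0001 0.0018]
```

```bash
python3 -m inch '{"rotation":[[0,0,0.0018],[0,0,0],[0,0,0],[0,0,0],[0,0,0]],"slide":[[-1.5,0,0.4],[-2,0,0.2],[-2,0,0],[-2,0,0],[-2,0,0]],"fingers":[255,255,255,255,255]}'>/dev/null; python3 go.py 583 53 307 -1.5
```

```text
t 13.775 pos [582.36  52.28 318.19] yawz -1.4956 tilt x [-0.002   0.0012 -1.    ] F [  1.83  -0.25 -11.23] T [ 0.027 -0.465  0.108] open 12.01 q [-0.02  0.53  1.75  0.    0.86  1.47]
slide [11.19  0.72 -0.65]
rotx 0.004429313876621821
rot level:  [ 0.     -0.0014  0.0019]
```

```bash
python3 -m inch '{"rotation":[[0,-0.0014,0.0019],[0,0,0],[0,0,0],[0,0,0],[0,0,0],[0,0,0]],"slide":[[-3,0,0],[-4,0,0],[-4,0,0],[-4,0,0],[-4,0,0],[-4,0,0]],"fingers":[255,255,255,255,255,255]}'>/dev/null; python3 go.py 583 53 307 -1.5
python3 - <<'E'
from h import *
a=avg('side',2);cv2.imwrite('pics/s5.png',cv2.resize(a[150:250,225:325],None,fx=6,fy=6,interpolation=cv2.INTER_CUBIC))
E
```

```text
t 14.525 pos [582.28  52.36 343.87] yawz -1.4958 tilt x [ 1.1e-03  1.0e-04 -1.0e+00] F [ 0.57 -0.81 -2.78] T [ 0.028 -0.041  0.012] open 11.48 q [-0.02  0.5   1.73  0.    0.91  1.47]
slide [36.87  0.73 -0.58]
rotx 0.004201248470048213
rot level:  [-0.     -0.     -0.0011]
```

View pics/s5.png

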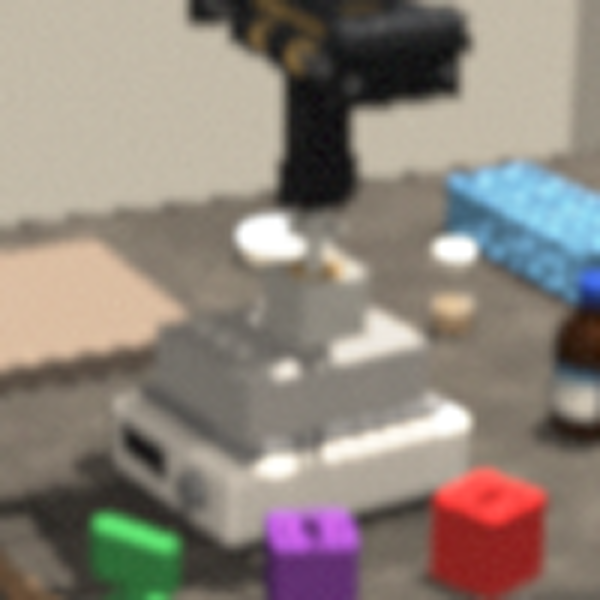

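Plug is nearly out and hangs upright on the rod (crop 265–365 × 245–350). I clear the well, hold, then carry it over.

```bash
python3 -m inch '{"rotation":[[0,0,-0.001],[0,0,0],[0,0,0],[0,0,0],[0,0,0],[0,0,0],[0,0,0]],"slide":[[-5,0,0],[-7,0,0],[-8,0,0],[-7,0,0],[-4,0,0],[0,0,0],[0,0,0]],"fingers":[255,255,255,255,255,255,255]}'>/dev/null; python3 go.py 490 298 378 -1.5
```

```text
t 15.5 pos [582.06  52.36 377.85] yawz -1.4959 tilt x [ 0.0012  0.     -1.    ] F [-0.17 -0.79 -3.6 ] T [0.042 0.049 0.016] open 11.54 q [-0.02  0.46  1.69  0.    0.99  1.47]
slide [  -0.26  -73.41 -251.84]
rotx 0.004148480730307158
rot level:  [ 0.      0.0001 -0.0012]
```

```bash
python3 -m inch '{"rotation":[[0,0,0],[0,0,0],[0,0,0],[0,0,0],[0,0,0],[0,0,0],[0,0,0],[0,0,0],[0,0,0],[0,0,0],[0,0,0],[0,0,0]],"slide":[[0,-2,-7],[0,-4,-14],[0,-6,-21],[0,-7,-24],[0,-7,-24],[0,-7,-24],[0,-7,-24],[0,-7,-24],[0,-7,-24],[0,-6,-20],[0,-4,-12],[0,-2,-6]],"fingers":[255,255,255,255,255,255,255,255,255,255,255,255]}'>/dev/null; python3 go.py 490 298 378 -1.5
python3 - <<'E'
from h import *
a=avg('side',2);cv2.imwrite('pics/s6.png',cv2.resize(a[130:250,160:320],None,fx=5,fy=5,interpolation=cv2.INTER_CUBIC))
E
```

```text
t 17.0 pos [491.3  285.22 376.54] yawz -1.4926 tilt x [-2.2e-03  5.0e-04 -1.0e+00] F [-0.42  0.11 -2.57] T [0.008 0.01  0.017] open 11.75 q [0.41 0.44 1.73 0.   0.97 1.9 ]
slide [ -1.45  -0.3  -12.84]
rotx 0.007432769791802407
rot level:  [ 0.     -0.0006  0.0022]
```

View pics/s6.png

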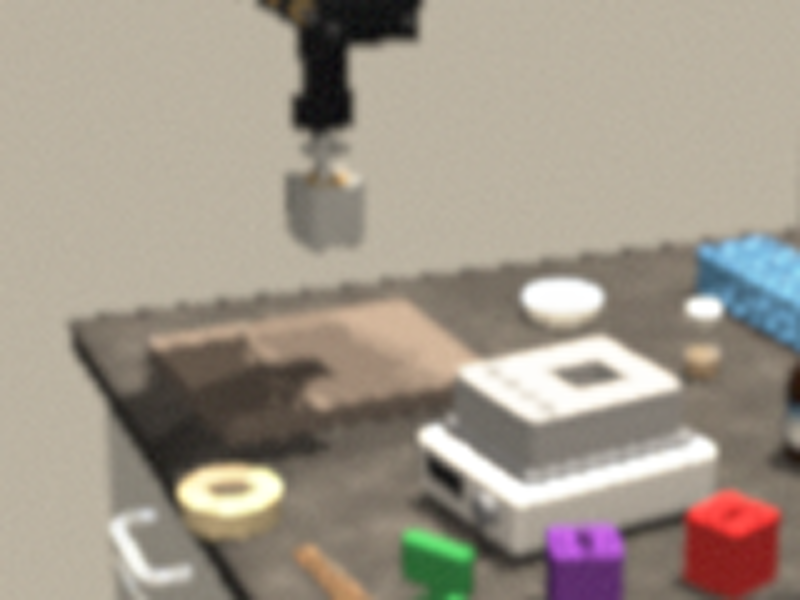

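```bash
python3 -m inch '{"rotation":[[0,-0.0006,0.002],[0,0,0],[0,0,0],[0,0,0],[0,0,0],[0,0,0],[0,0,0],[0,0,0],[0,0,0]],"slide":[[5,0,-5],[10,0,-5],[14,0,-2],[16,0,0],[15,0,0],[10,0,0],[6,0,0],[3,0,0],[0,0,0]],"fingers":[255,255,255,255,255,255,255,255,255]}'>/dev/null; python3 go.py 490 298 285.4 -1.5
```

```text
t 18.225 pos [491.42 296.2  290.95] yawz -1.4953 tilt x [-1.6e-03 -9.0e-04 -1.0e+00] F [ 0.33 -0.05 -3.23] T [ 0.082  0.018 -0.03 ] open 11.81 q [ 0.43  0.56  1.8  -0.    0.78  1.92]
slide [ 5.55 -1.27 -1.91]
rotx 0.004745609458285838
rot level:  [0.     0.0008 0.0016]
```

```bash
python3 -m inch '{"rotation":[[0,0.0008,0.0016],[0,0,0],[0,0,0]],"slide":[[1.5,0,0],[1,0,0],[0.7,0,0]],"fingers":[255,255,255]}'>/dev/null; python3 go.py 490 298 285.4|head -1;
python3 -m inch '{"rotation":[[0,0,0]],"slide":[[0.7,0,0]],"fingers":[255]}'>/dev/null; python3 go.py 490 298 285.4|head -1
python3 -m inch '{"rotation":[[0,0,0]],"slide":[[0.7,0,0]],"fingers":[255]}'>/dev/null; python3 go.py 490 298 285.4|head -1
python3 -m inch '{"rotation":[[0,0,0]],"slide":[[0.7,0,0]],"fingers":[255]}'>/dev/null; python3 go.py 490 298 285.4|head -1
```

```text
t 18.6 pos [491.5  296.26 288.52] yawz -1.4952 tilt x [ 1.7e-03  8.0e-04 -1.0e+00] F [-0.09 -0.12 -3.32] T [ 0.021 -0.043 -0.024] open 12.06 q [0.43 0.56 1.8  0.   0.78 1.92]
t 18.725 pos [491.51 296.25 287.9 ] yawz -1.4953 tilt x [ 1.9e-03  9.0e-04 -1.0e+00] F [ 0.2   0.12 -3.03] T [ 0.039 -0.045 -0.023] open 11.91 q [0.43 0.56 1.8  0.   0.77 1.92]
t 18.85 pos [491.51 296.28 287.22] yawz -1.4952 tilt x [ 0.002  0.001 -1.   ] F [-0.38  0.14 -3.56] T [ 0.048  0.001 -0.076] open 12.05 q [0.43 0.56 1.8  0.   0.77 1.92]
t 18.975 pos [491.51 296.28 286.47] yawz -1.4952 tilt x [ 0.002  0.001 -1.   ] F [-0.41 -0.61 -2.78] T [0.021 0.016 0.023] open 12.0 q [0.43 0.56 1.8  0.   0.77 1.92]
```

```bash
python3 -m inch '{"rotation":[[0,0,0]],"slide":[[0.7,0,0]],"fingers":[255]}'>/dev/null; python3 go.py 490 298 285.4|head -1
python3 -m inch '{"rotation":[[0,0,0]],"slide":[[0.7,0,0]],"fingers":[255]}'>/dev/null; python3 go.py 490 298 285.4|head -1
python3 -m inch '{"rotation":[[0,0,0]],"slide":[[0.7,0,0]],"fingers":[255]}'>/dev/null; python3 go.py 490 298 285.4|head -1
python3 -m inch '{"rotation":[[0,0,0]],"slide":[[0.3,0,0]],"fingers":[255]}'>/dev/null; python3 go.py 490 298 285.4|head -1
```

```text
t 19.1 pos [491.53 296.26 285.72] yawz -1.4952 tilt x [ 2.e-03  9.e-04 -1.e+00] F [-0.48  0.08 -2.13] T [-0.024  0.003  0.024] open 11.83 q [ 0.43  0.57  1.8  -0.    0.77  1.92]
t 19.225 pos [491.58 296.29 285.09] yawz -1.4952 tilt x [ 0.0023  0.001  -1.    ] F [ 1.32  0.06 -1.16] T [ 0.019  0.1   -0.02 ] open 11.89 q [ 0.43  0.57  1.81 -0.    0.77  1.92]
t 19.35 pos [491.67 296.32 284.51] yawz -1.4952 tilt x [ 0.0027  0.0012 -1.    ] F [-0.72  0.3   0.28] T [-0.033  0.016 -0.038] open 11.78 q [ 0.43  0.57  1.81 -0.    0.77  1.92]
t 19.475 pos [491.7  296.34 284.29] yawz -1.4952 tilt x [ 0.003   0.0014 -1.    ] F [ 0.64 -0.   -1.04] T [-0.006  0.011 -0.024] open 11.78 q [0.43 0.57 1.81 0.   0.77 1.92]
```

Touchdown came at about 285.5, as expected, and the weight is off. I go 1 mm further into the play and check before letting go.

```bash
python3 -m inch '{"rotation":[[0,-0.0014,-0.003],[0,0,0]],"slide":[[0.6,0,0],[0.5,0,0]],"fingers":[255,255]}'>/dev/null; python3 go.py 490 298 285.4
python3 - <<'E'
from h import *
a=avg('side',3);cv2.imwrite('pics/s7.png',cv2.resize(a[150:240,180:290],None,fx=6.5,fy=6.5,interpolation=cv2.INTER_CUBIC))
E
```

```text
t 19.725 pos [491.75 296.41 283.33] yawz -1.4953 tilt x [ 3.e-04 -1.e-04 -1.e+00] F [ 0.27  0.73 -0.87] T [ 0.061  0.016 -0.004] open 11.54 q [ 0.43  0.57  1.81 -0.    0.77  1.92]
slide [-2.07 -1.62 -1.72]
rot level:  [-0.      0.0001 -0.0003]
```

View pics/s7.png

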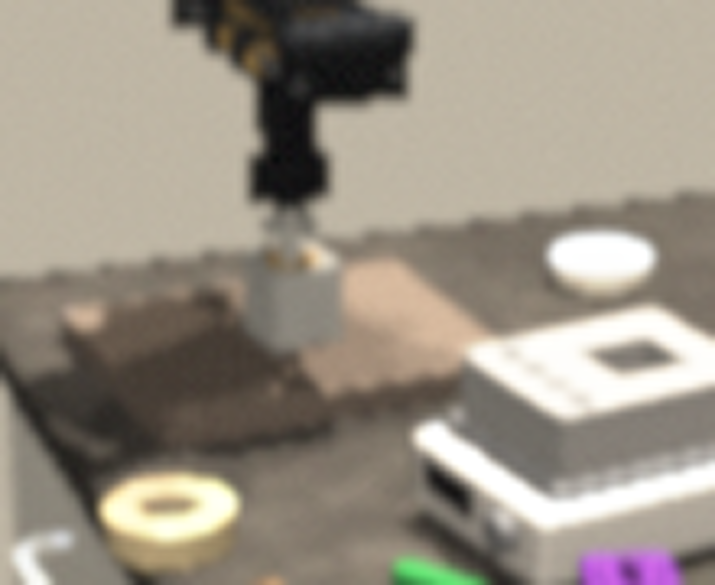

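The picture shows the plug standing upright on the plate (crop 245–345 × 245–355). Releasing: the fingers open partly, settle, then rise straight up.

```bash
python3 -m inch '{"rotation":[[0,0,0],[0,0,0],[0,0,0],[0,0,0],[0,0,0],[0,0,0]],"slide":[[0,0,0],[0,0,0],[0,0,0],[0,0,0],[0,0,0],[0,0,0]],"fingers":[200,170,150,130,130,130]}'>/dev/null; python3 go.py 490 298 285.4
python3 -m inch '{"rotation":[[0,0,0],[0,0,0],[0,0,0],[0,0,0],[0,0,0],[0,0,0],[0,0,0]],"slide":[[-5,0,0],[-15,0,0],[-25,0,0],[-40,0,0],[-40,0,0],[0,0,0],[0,0,0]],"fingers":[130,130,130,130,130,130,130]}'>/dev/null; python3 go.py 490 298 285.4
python3 - <<'E'
from h import *
a=avg('side',3);cv2.imwrite('pics/s8.png',cv2.resize(a[130:240,170:290],None,fx=5.5,fy=5.4,interpolation=cv2.INTER_CUBIC))
E
```

```text
t 20.625 pos [491.75 296.33 283.42] yawz -1.4952 tilt x [ 5.e-04 -1.e-04 -1.e+00] F [-0.48 -0.61  0.96] T [-0.028 -0.056  0.001] open 46.32 q [ 0.43  0.57  1.81 -0.    0.77  1.92]
slide [-1.98 -1.62 -1.79]
rot level:  [-0.      0.0002 -0.0005]
t 21.5 pos [491.03 296.09 417.09] yawz -1.4951 tilt x [ 0.003  0.001 -1.   ] F [-0.14 -0.1  -0.29] T [0.041 0.021 0.002] open 46.63 q [ 0.43  0.4   1.67 -0.    1.06  1.92]
slide [131.69  -1.28  -1.89]
rot level:  [-0.     -0.0007 -0.003 ]
```

View pics/s8.png

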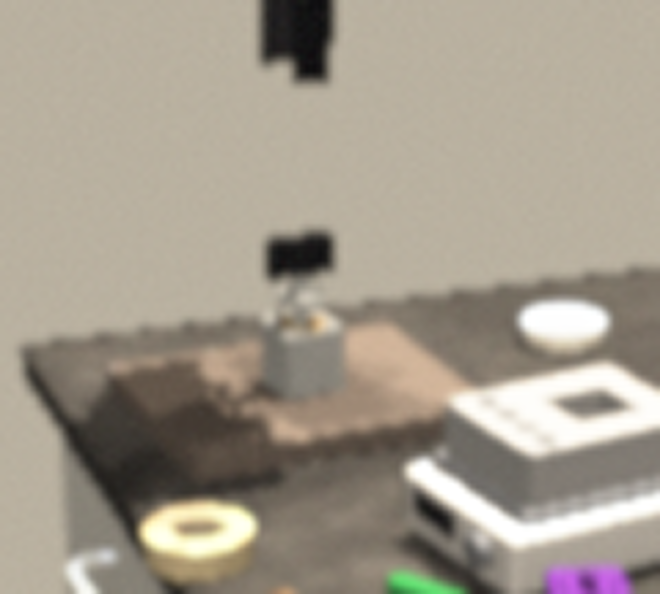

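The picture shows the plug upright on the plate with the rod standing in it (handle at crop (300,255)), and the gripper well clear above. Handing in.

```bash
python3 -c "
from cell import job_done,readout
print(readout.observe()['contact_force']);print(job_done())"
```

```text
[ 0.41938012 -0.22062481  0.46677026]
the job is handed in; nothing more can be done
None
```

The plug is out of the heater well and stands upright on the plate with the rod still in it; I handed the job in at about 21.6 s. No verdict comes back.

- **Insertion:** I lifted the rod from its stand, and the lugs dropped into the slots on the first try, at about 0.70 rad in the world frame. The nose met the hole floor at the expected height, and the contact force reached only about 3 N.
- **Lock:** I turned the rod clockwise about 0.6 rad until the torque climbed steadily to 0.28 N m, which I took as the stop. I then eased back about 0.05 rad before lifting.
- **Draw and placing:** The upward pull peaked at about 11 N in the readings. I carried the plug over and set it down with 1–3 N on the wrist.
- **Last checks:** In the final side picture, the plug is upright on the plate and the gripper is well clear. By the arm's position at set-down it is about 5 mm from the plate's middle. The wrist force reads about zero.
- **Not measured directly:**
  - The lugs being under the lip at the end is judged from the rod's height and from the plug having hung on it.
  - The top camera was blocked by the arm during insertion, so its view could not confirm the fit.
  - I did not re-measure the bystanders, but saw no contact with any of them and none looks moved in the side pictures.

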